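# Lay out the nests and hold the gauge box open

### The arm

A 6-joint arm with a two-finger parallel gripper is mounted at the origin on a cart in front of the work surface, level with it; the furniture and walls round the work are solid. World frame = base frame: x ahead of the robot, y to its left, z up, the work surface at z = 0. Lengths are in mm, angles in degrees, forces in N, time in s.
With the tool pointing down it reaches from about 300 to 850 mm from the base axis. Payload 4.2 kg.
Tool frame: the origin (TCP) lies on the centre line of the jaws, within the pads' length; the fingertips stand 14 mm ahead of it and the grasp point (between the pads) lies 5 mm behind it; z points along the fingers, y is the line along which they close (so a half turn about z gives the same grasp; the last joint's range is limited). The gripper opens to 91 mm and grips with 3 to 60 N. Pads are 32 mm wide; open, the fingers measure 118 mm over their backs; the gripper's body (76 mm by 178 mm) begins 60 mm behind the grasp point.
Start: joints at [67.036, 18.312, 89.639, -0, 72.044, -1.146], TCP at [213.71, 533.828, 203.576] pointing down, gripper open.
Joint ranges: [-177.97, 177.97], [-48.28, 115.42], [12.27, 149.76], [-77.06, 257.06], [2.81, 150.46], [-146.56, 146.56]. Speed limits (degrees/s): [147.25, 147.25, 180, 180, 180, 180].

### API

Orientations are given as [roll, pitch, yaw] about the fixed x, y, z axes, in that order (R = Rz(yaw) Ry(pitch) Rx(roll)).
In Python, from workcell import env gives the robot as it stands.
- The arm moves only by the tool arm_command, never from a script. Its argument "motion" is a list of rows, each an object with "offset": the shift along the tool's x, y, z in m, a list of three; "spin": the turn about the tool's z in rad. In form: [{"offset": [tx, ty, tz], "spin": spin}, ...]. A call has 1 to 5 rows; each row shifts and turns the commanded pose from where the row before left it, along the tool's axes as they then stand; what a row does not reach is not made up. A row lasts 1/8 s, in which the tool goes at most 62.5 mm and 10.7 degrees, less where a joint would pass 70% of its speed; a pose out of reach is approached as far as the arm can. A call with a gripper value outside its range is refused whole. "jaw" is the finger opening in m, from 0 to 0.0912, set as the call begins (left out, the last holds). The fingers move at their own pace and stop on an object; "newtons" is the grip in N (left out, the last holds). Time passes only in rows, so rows that do not move let the fingers close. It gives the time, the measured TCP pose, the force, the opening and the grip force at its end, in the units of the state.
- env.state(): the state, without advancing time (a new reading comes with each control period).
- env.grab_frame(name): name is "side" or "top" or "wrist"; returns (picture, depth): 384x512x3 uint8, blue, green, red; 384x512 float32, mm along the optical axis (not along the pixel's ray), 0 where there is no reading.
- env.camera_model(name): a dict with "fx", "fy", "cx", "cy" (pixels), "k1" (the pictures are not rectified: a ray, as slopes to the right and down, at radius r is drawn at 1 + k1 r^2 times it, then the intrinsics apply), "eye" and "rotation" of the camera in the world; the wrist camera has in their place "hand_eye" (4x4, takes a point from camera to tool coordinates, whose origin is the TCP and whose axes are the flange's). Camera axes: x right, y down, z forward; pixel columns grow to the right and rows downward; lengths in mm; the calibration is good to about 2 mm. A picture is of the moment at which its call begins: read the wrist's pose just before it. camera_model takes no time and is no camera call.
- env.job_done(): hands the job in; it is judged then, once.
Trained networks look in the newest picture that a camera, given by its name, has taken for a name from the list of things; names that differ only in an ending like _2 or _b are one class to them, and where a whole thing is asked for, a point or a joint stands for the part that bears it (a point fixed in the world has none). Each returns a list of dicts, best first, with "score" (0 to 1); they miss things now and then, are a little off and sometimes report something else, mostly with a low value. They report only what shows in the picture. A call takes as long as a camera call. They do not tell look-alikes from the thing itself.
- env.boxes_of(camera, target): "bbox" ([left, top, right, bottom] in pixels, round what is visible of it).
- env.pinpoint(camera, target): "location" ([column, row] in pixels: a listed point, or the origin of a listed thing).
The state is a dict: "time_s": time; "qpos": joint angles; "qvel": joint speeds; "effort": joint torques, N m; "ee_pos": TCP position; "ee_rot": TCP orientation; "force": force on the tool from outside, world axes, zero at the start; "torque": the same for the moment, N m; "gripper_width": finger opening in mm; "gripper_force": force on a finger pad.
Only numpy, scipy, OpenCV 4.12 (cv2) and the standard library are available. Lean on these libraries where they do the work, as an engineer would, in place of code of your own. Each camera call takes 0.05 s, during which the arm holds its last target. There are 200 camera calls.

### The job

Set out this gauging job: of the parts standing between the gauge box and the aluminium board, put the steel V block into the rectangular nest and the blue-capped jar into the round nest of that board, both upright, fully down and let go. Then lift the blue cover of the gauge box by its knob to 45 degrees from closed and keep holding it there, still, so that I can reach the gauge blocks with both hands: it drops shut if you let go, so the program finishes while the gripper holds the cover. Leave the dish wheel, the marker pen and the green stone where they are.

Things in the scene. Friction and masses are not known exactly. Their poses are not given: they have to be found in the camera images.
- v_block_center (a point): Centre (half-way up) of the loose ground-steel V block that stands between the gauge box and the nest board (others at the back left are fixed clutter), 55 mm along its x, 36 mm along its y, 32 mm high, 0.4 kg; it stands on the bench with its V groove upward, z up. Flat sides across its y (36 mm) are the ones to grasp. It looks the same after half a turn.
- parts_jar_center (a point): Centre (half-way up) of the loose upright round clear screw jar with a blue cap that stands between the gauge box and the nest board (another at the back is fixed clutter), 42 mm high, about 0.06 kg: body 44 mm in diameter, cap 45.5 mm in diameter over the top 14 mm; cap fixed on. z up.
- block_nest (a point): Centre of the dark floor of the rectangular nest in the aluminium nest board, 6 mm above the bench. The nest is 59 mm in x, 40 mm in y, 8 mm deep, with a 2 mm chamfered mouth; the board's top is 14 mm above the bench. The V block goes in with its x along this x (either way round). The board, 100 mm in x by 220 mm in y, is fixed; its centre lies 55 mm along -y from here. z up.
- jar_nest (a point): Centre of the floor of the round nest in the same board, 110 mm along -y from the rectangular nest, 6 mm above the bench, 49.5 mm in diameter, 8 mm deep with a dark floor and a 2 mm chamfered mouth. Axes parallel to the rectangular nest's. z up.
- cover_hinge (a point): Middle of the hinge line of the gauge box's cover, on the box's rear top edge, 50 mm above the bench; it does not move with the cover. Its y lies along the hinge, its -x points over the box to the front (knob) edge, z up. The grey box is fixed to the bench: 140 mm in x (from here to -140 mm), 150 mm in y, 50 mm high; gauge blocks stand inside.
- cover_knob (a point): Centre of the cover's yellow knob, moving with it: a cylinder 26 mm long along y (parallel to the hinge), 22 mm in diameter, its centre 30 mm above the cover's top on a 10 mm stem. Closed, it lies 128 mm to -x of and 37 mm above the hinge line (133 mm from it). Pinched from above on its flat ends, it can turn between the fingers while the gripper stays upright. The cover is 156 mm in y.
- cover (a joint): Angle of the cover of the gauge box about its hinge: 0 closed (as it starts), grows as it opens upward, 0.785 = 45 degrees, stop at 1.4. Its weight (0.25 kg) and a light spring pull it shut from any angle; about 2 N at the knob hold it.
- dish_wheel: White dish-shaped grinding wheel, 102 mm in diameter, 24 mm high, loose bystander; origin at the centre of its underside.
- red_pen: White and red marker pen, 17 x 135 x 16 mm, long along its y, loose bystander; origin at the centre of its underside.
- green_stone: Green dressing stone stick, 25 x 100 x 13 mm, long along its y, loose bystander; origin at the centre of its underside.
Mind the look-alikes: they are no part of the job. Of the things that look like the part that bears parts_jar_center, the smaller one is meant.

How it is judged:
By the outcome, as a careful person would: the job done as asked, in the order asked, and still so for the second after the job is handed in, while the arm keeps its last pose, push and grip.
It also fails if it takes over 62 s, if anything falls off the work surface, if the arm or the gripper's body presses on something with over 40 N, if the wrist force passes 120 N, or if a joint passes its speed limit or range.

## Working session

There is one attempt and no reset: what is moved stays moved. The work goes in short steps, Python scripts to look and compute and a tool call to move; the robot and the scene stay as the last step left them, time stands still between calls to the robot, and variables do not carry over. Pictures are saved under pics/ and viewed, at most 10 in all, crops included, and the job is handed in when it is done.

Besides the shell and the picture viewer there is one more tool, called after ">>>" as name([rows], argument=value, ...), one row to a line, values as JSON. arm_command: Moves the arm, as the interface text tells. Its arguments: {"type":"object","properties":{"motion":{"type":"array"},"jaw":{"type":"number"},"newtons":{"type":"number"}},"required":["motion"]}

```bash
mkdir -p pics; ls
cat > h.py <<'E'
import numpy as np, cv2
from workcell import env
from scipy.spatial.transform import Rotation as R
def cam(n):
    m=env.camera_model(n)
    if n=='wrist':
        s=env.state(); T=np.eye(4); T[:3,:3]=R.from_euler('xyz',s['ee_rot'],degrees=True).as_matrix(); T[:3,3]=s['ee_pos']
        T=T@np.array(m['hand_eye'])
        return m,T[:3,:3],T[:3,3]
    return m,np.array(m['rotation']).reshape(3,3),np.array(m['eye'])
def ray(c,px):
    m,Rm,e=c
    K=np.array([[m['fx'],0,m['cx']],[0,m['fy'],m['cy']],[0,0,1.]])
    p=cv2.undistortPoints(np.array([[px]],float),K,np.array([m['k1'],0,0,0]))[0,0] 
    return np.array([p[0],p[1],1.])
def at_z(c,px,z):
    d=c[1]@ray(c,px); return c[2]+d*(z-c[2][2])/d[2]
def at_d(c,px,dep):
    return c[2]+c[1]@(ray(c,px)*dep)
def proj(c,P):
    m,Rm,e=c; K=np.array([[m['fx'],0,m['cx']],[0,m['fy'],m['cy']],[0,0,1.]])
    q=Rm.T@(np.array(P,float)-e)
    return cv2.projectPoints(q[None],np.zeros(3),np.zeros(3),K,np.array([m['k1'],0,0,0]))[0][0,0]
E
python3 - <<'E'
from h import *
s=env.state();print(s)
Z={'v_block_center':16,'parts_jar_center':21,'block_nest':6,'jar_nest':6,'cover_hinge':50,'cover_knob':87,'dish_wheel':0,'red_pen':0,'green_stone':0}
for n in ['top','side','wrist']:
    c=cam(n); im,d=env.grab_frame(n); cv2.imwrite(f'pics/{n}0.png',im); np.save(f'pics/{n}0.npy',d)
    print(n,c[2].round(),c[0]['fx'],c[0]['k1'])
    for t,z in Z.items():
        print(t,[(round(o['score'],2),np.round(o['location']).tolist(),at_z(c,o['location'],z).round(1)[:2].tolist()) for o in env.pinpoint(n,t)[:4]])
E
```

```text
pics
{'time_s': 0.0, 'qpos': array([ 6.70350926e+01,  1.83500729e+01,  8.97062680e+01, -1.32885028e-03,
        7.20424120e+01, -1.14520028e+00]), 'qvel': array([-0.01900679,  0.01009005,  0.00407753, -0.00316861,  0.08348961,
       -0.0239651 ]), 'effort': array([-1.99938273e-03, -4.12460160e+01, -2.31972688e+01,  7.26432865e-02,
        4.58274130e-02, -1.33936551e-04]), 'ee_pos': array([213.51810997, 533.32993795, 202.73694127]), 'ee_rot': array([-1.79901242e+02, -7.10537907e-04,  1.58180703e+02]), 'force': array([ 0.37993611, -0.12380729,  0.17882522]), 'torque': array([0.03503289, 0.06465241, 0.03415736]), 'gripper_force': 0.0, 'gripper_width': 91.40572385897539}Traceback (most recent call last):
  File "<stdin>", line 5, in <module>
  File "h.py", line 10, in cam
    return m,np.array(m['rotation']).reshape(3,3),np.array(m['eye'])
             ~~~~~~~~~~~~~~~~~~~~~~~~~~~~~~~^^^^^
ValueError: cannot reshape array of size 3 into shape (3,3)
```

```bash
sed -i "s/np.array(m\['rotation'\]).reshape(3,3)/R.from_euler('xyz',m['rotation'],degrees=True).as_matrix()/" h.py
python3 - <<'E'
from h import *
print(env.camera_model('top'))
Z={'v_block_center':16,'parts_jar_center':21,'block_nest':6,'jar_nest':6,'cover_hinge':50,'cover_knob':87,'dish_wheel':0,'red_pen':0,'green_stone':0}
for n in ['top','side','wrist']:
    c=cam(n); im,d=env.grab_frame(n); cv2.imwrite(f'pics/{n}0.png',im); np.save(f'pics/{n}0.npy',d)
    print(n,c[2].round())
    for t,z in Z.items():
        print(t,[(round(o['score'],2),np.round(o['location']).tolist(),at_z(c,o['location'],z).round(1)[:2].tolist()) for o in env.pinpoint(n,t)[:4]])
cv2.imwrite('pics/both0.png',np.hstack([cv2.imread('pics/top0.png'),cv2.imread('pics/side0.png')])[:, :])
a=cv2.imread('pics/both0.png'); cv2.imwrite('pics/both0.png',cv2.resize(np.vstack([a[:,:512],a[:,512:]]),None,fx=.78,fy=.78))
E
```

```text
{'fx': 407.4895823832249, 'fy': 407.4895823832249, 'cx': 255.05989450074836, 'cy': 191.6571870344182, 'k1': 0.035817714746272336, 'eye': array([ 451.00842285,   73.69930173, 1047.55084143]), 'rotation': array([-173.96370234,    1.88229762,  -89.67416944])}
top [ 451.   74. 1048.]
v_block_center [(0.66, [265.0, 179.0], [592.5, 83.3]), (0.33, [305.0, 128.0], [725.1, -19.8])]
parts_jar_center [(0.71, [282.0, 270.0], [363.4, 41.5]), (0.56, [269.0, 220.0], [487.1, 72.1])]
block_nest [(0.61, [161.0, 204.0], [528.2, 350.5])]
jar_nest [(0.95, [205.0, 196.0], [549.2, 238.4])]
cover_hinge [(0.94, [376.0, 161.0], [632.8, -188.8])]
cover_knob [(0.8, [375.0, 213.0], [504.0, -173.5])]
dish_wheel [(0.7, [306.0, 127.0], [731.2, -24.1]), (0.43, [327.0, 266.0], [373.4, -73.5]), (0.19, [207.0, 196.0], [549.0, 233.3])]
red_pen [(0.53, [194.0, 264.0], [375.3, 263.8])]
green_stone [(0.76, [326.0, 265.0], [376.6, -70.8]), (0.43, [376.0, 164.0], [634.4, -201.0])]
side [927. 127. 857.]
v_block_center [(0.55, [259.0, 219.0], [598.8, 72.9])]
parts_jar_center [(0.75, [254.0, 139.0], [368.4, 24.6]), (0.56, [266.0, 177.0], [480.9, 73.4])]
block_nest [(0.63, [368.0, 206.0], [521.7, 343.7])]
jar_nest [(0.62, [328.0, 213.0], [555.4, 243.2])]
cover_hinge [(0.94, [155.0, 210.0], [624.4, -179.5])]
cover_knob [(0.76, [170.0, 159.0], [500.1, -163.8])]
dish_wheel [(0.65, [210.0, 266.0], [728.5, -27.2]), (0.6, [219.0, 135.0], [354.5, -77.2])]
red_pen [(0.7, [334.0, 154.0], [371.5, 248.9])]
green_stone [(0.84, [218.0, 136.0], [357.4, -80.7])]
wrist [139. 562. 385.]
v_block_center []
parts_jar_center []
block_nest []
jar_nest []
cover_hinge []
cover_knob []
dish_wheel []
red_pen []
green_stone []
```

View pics/top0.png

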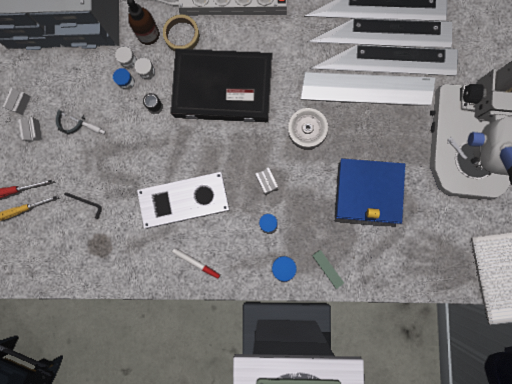

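View pics/side0.png

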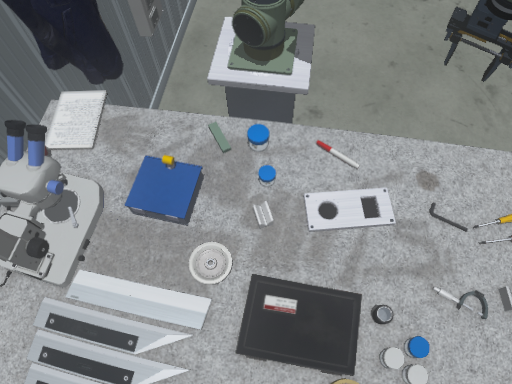

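Two jars with blue caps show: top (284,268), large, and top (268,223), small. The job means the smaller one, between box and board at about (484,73). A wrist view will serve as the enlarged confirmation. The loose V block is at (265,180). The V blocks at (15,100) and (28,128) are clutter.

```bash
cat >> h.py <<'E'
def plan(P,yaw,n=5):
    """rows in tool axes from the present pose to P (mm), yaw (deg), tool down; straight line in n rows"""
    s=env.state(); p=np.array(s['ee_pos']); y0=s['ee_rot'][2]
    dy=(yaw-y0+90)%180-90
    print('dist %.0f dyaw %.1f'%(np.linalg.norm(P-p),dy))
    for i in range(n):
        y=np.radians(y0+dy*i/n); X=np.array([np.cos(y),np.sin(y),0]);Y=np.array([np.sin(y),-np.cos(y),0])
        d=(np.array(P)-p)/n/1000
        print({"offset":[round(float(d@X),4),round(float(d@Y),4),round(float(-d[2]),4)],"spin":round(float(-np.radians(dy/n)),4)})
E
python3 - <<'E'
from h import *
m=env.camera_model('wrist'); print(np.round(m['hand_eye'],3),m['fx'],m['k1'])
# block corners rough orientation from top image
im=cv2.imread('pics/top0.png')
cr=cv2.resize(im[160:290,130:310],None,fx=4,fy=4,interpolation=cv2.INTER_CUBIC); cv2.imwrite('pics/crop0.png',cr)
plan([480,330,330],180-90)
E
```

```text
[[  -0.      -0.961   -0.278   80.405]
 [   1.      -0.      -0.      -1.337]
 [   0.      -0.278    0.961 -181.653]
 [   0.       0.       0.       1.   ]] 305.316748508983 0.0039021842210074723
dist 358 dyaw -68.2
{'offset': [-0.0646, -0.0181, -0.0253], 'spin': 0.238}
{'offset': [-0.067, -0.0023, -0.0253], 'spin': 0.238}
{'offset': [-0.0657, 0.0136, -0.0253], 'spin': 0.238}
{'offset': [-0.0606, 0.0287, -0.0253], 'spin': 0.238}
{'offset': [-0.0522, 0.0421, -0.0253], 'spin': 0.238}
```

View pics/crop0.png

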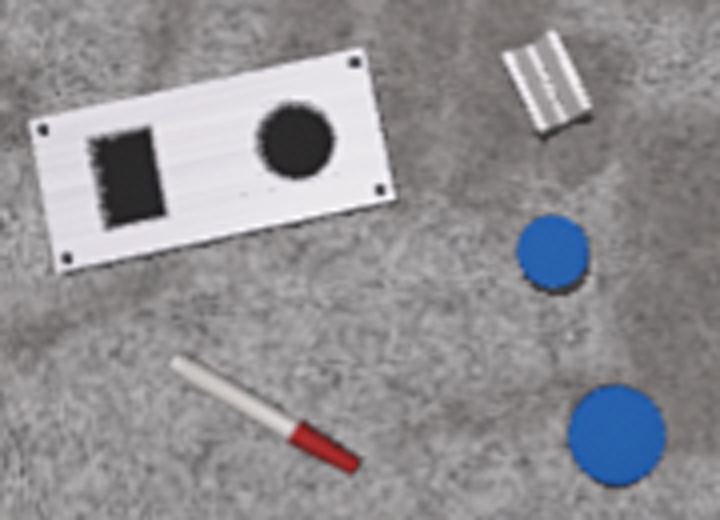

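The crop shows the small jar at crop (553,250) and the V block at (547,85) between the box and the board, plus the larger jar at (617,435). The smaller jar is the one meant. I'm moving to a wrist view.

>>> arm_command([
  {"offset":[-0.056,-0.024,0],"spin":0},
  {"offset":[-0.056,-0.024,0],"spin":0},
  {"offset":[-0.056,-0.024,0],"spin":0},
  {"offset":[-0.056,-0.024,0],"spin":0},
  {"offset":[-0.056,-0.024,0],"spin":0},
])

```text
time_s: 2.12
ee_pos: [430.3, 317.0, 203.8]
ee_rot: [180.0, 0.0, 158.2]
force: [1.0, 0.6, -0.1]
gripper_width: 91.3
gripper_force: 0.0
```

>>> arm_command([
  {"offset":[-0.056,-0.024,0],"spin":0},
  {"offset":[-0.056,-0.024,0],"spin":0},
  {"offset":[-0.056,-0.024,0],"spin":0},
  {"offset":[0,0,0],"spin":-0.18},
  {"offset":[0,0,0],"spin":-0.18},
])

```text
time_s: 2.75
ee_pos: [558.9, 188.1, 203.2]
ee_rot: [180.0, -0.0, 179.0]
force: [-0.9, 0.1, 0.3]
gripper_width: 91.4
gripper_force: 0.0
```

>>> arm_command([
  {"offset":[0,0,0],"spin":0},
])

```text
time_s: 2.88
ee_pos: [558.4, 188.9, 203.5]
ee_rot: [180.0, -0.0, 178.7]
force: [0.1, 0.5, -0.2]
gripper_width: 91.4
gripper_force: 0.0
```

```bash
cat > look.py <<'E'
from h import *
import sys
Z={'v_block_center':16,'parts_jar_center':21,'block_nest':6,'jar_nest':6,'cover_hinge':50,'cover_knob':87}
def look(tag,names=Z):
    s=env.state(); print(s['time_s'],s['ee_pos'].round(1),s['ee_rot'].round(2))
    c=cam('wrist'); im,d=env.grab_frame('wrist'); cv2.imwrite(f'pics/{tag}.png',im); np.save(f'pics/{tag}.npy',d)
    for t in names:
        print(t,[(round(o['score'],2),np.round(o['location'],1).tolist(),at_z(c,o['location'],Z[t]).round(1)[:2].tolist()) for o in env.pinpoint('wrist',t)[:3]])
    # points map
    u,v=np.meshgrid(np.arange(512),np.arange(384)); m=c[0]
    K=np.array([[m['fx'],0,m['cx']],[0,m['fy'],m['cy']],[0,0,1.]])
    q=cv2.undistortPoints(np.stack([u.ravel(),v.ravel()],1)[:,None].astype(float),K,np.array([m['k1'],0,0,0]))[:,0]
    q=np.c_[q,np.ones(len(q))]*d.ravel()[:,None]
    W=(q@c[1].T+c[2]).reshape(384,512,3); W[d==0]=np.nan
    np.save(f'pics/{tag}_W.npy',W); return c,im,W
E
python3 - <<'E'
from look import *
c,im,W=look('w1')
for name,(x,y) in {'block':(595,78),'jar':(484,73)}.items():
    m=(np.hypot(W[...,0]-x,W[...,1]-y)<45)&(W[...,2]>12)
    P=W[m]; r=cv2.minAreaRect(P[:,:2].astype(np.float32)); print(name,len(P),np.nanpercentile(P[:,2],[5,50,95]).round(1),r)
m=(np.hypot(W[...,0]-800,W[...,1])<9999)&(abs(W[...,2])<5)
print('bench z',np.nanmedian(W[m][:,2]))
E
```

```text
2.875 [558.4 188.9 203.5] [179.99  -0.   178.66]
v_block_center [(0.95, [172.3, 194.7], [584.5, 77.4])]
parts_jar_center [(0.89, [156.4, 108.2], [479.2, 71.4])]
block_nest [(0.78, [387.7, 142.5], [526.7, 346.9]), (0.37, [317.3, 5.4], [375.1, 255.8])]
jar_nest [(0.72, [301.2, 161.4], [547.7, 240.6])]
cover_hinge []
cover_knob []
block 1416 [15.2 26.3 33.2] ((584.9276733398438, 77.94775390625), (54.93683624267578, 37.13762283325195), 25.24617576599121)
jar 1609 [23.4 42.9 44.2] ((477.7394104003906, 74.31575012207031), (44.578125, 44.62309646606445), 38.81000900268555)
bench z 0.1316507621001506
```

View pics/w1.png

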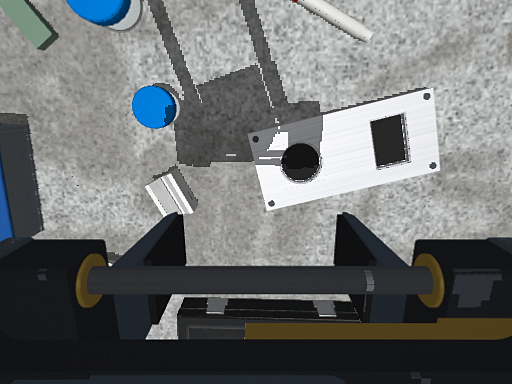

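The wrist view shows the V block at (172,194), the small jar at (155,106), and the nests at (388,142) and (301,162). The depth fit gives the block at (584.9, 77.9), yaw 25.2°.

Run:
```python
from h import *
plan([584.9,77.9,100],205.2,4)
# board pose from image: white plate corners via screws / dark nests by depth+colour
im=cv2.imread('pics/w1.png'); W=np.load('pics/w1_W.npy')
m=(abs(W[...,2]-14)<4)&(W[...,1]>180)&(W[...,0]<620)&(W[...,0]>460)
m&=np.indices(m.shape)[0]<215
cs=max(cv2.findContours(m.astype(np.uint8),0,2)[0],key=cv2.contourArea)
P=np.array([W[p[0,1],p[0,0],:2] for p in cs],np.float32)
r=cv2.minAreaRect(P);print(r)
c=cam('wrist')
g=cv2.cvtColor(im,cv2.COLOR_BGR2GRAY)
for box in [(365,105,415,175)]:
    x0,y0,x1,y1=box; mm=(g[y0:y1,x0:x1]<60).astype(np.uint8)
    k=max(cv2.findContours(mm,0,2)[0],key=cv2.contourArea)
    Q=np.array([at_z(c,[p[0,0]+x0,p[0,1]+y0],14)[:2] for p in k],np.float32); print(cv2.minAreaRect(Q))
for box in [(278,140,326,186)]:
    x0,y0,x1,y1=box; mm=(g[y0:y1,x0:x1]<35).astype(np.uint8)
    k=max(cv2.findContours(mm,0,2)[0],key=cv2.contourArea)
    Q=np.array([at_z(c,[p[0,0]+x0,p[0,1]+y0],14)[:2] for p in k],np.float32); print(cv2.minEnclosingCircle(Q),cv2.fitEllipse(Q))
```

```text
dist 154 dyaw 26.4
{'offset': [-0.0073, -0.0277, 0.0259], 'spin': -0.1153}
{'offset': [-0.004, -0.0284, 0.0259], 'spin': -0.1153}
{'offset': [-0.0008, -0.0286, 0.0259], 'spin': -0.1153}
{'offset': [0.0025, -0.0285, 0.0259], 'spin': -0.1153}
((536.190673828125, 292.51904296875), (100.58393859863281, 220.32583618164062), 12.456011772155762)
((522.776123046875, 344.2003173828125), (55.50718688964844, 35.417457580566406), 12.652647018432617)
((546.1859130859375, 238.5157012939453), 22.862266540527344) ((542.7387084960938, 239.71011352539062), (36.691688537597656, 44.97764205932617), 152.57879638671875)
```

>>> arm_command([
  {"offset":[-0.007,-0.028,0.026],"spin":-0.115},
  {"offset":[-0.004,-0.028,0.026],"spin":-0.115},
  {"offset":[-0.001,-0.029,0.026],"spin":-0.115},
  {"offset":[0.0025,-0.0285,0.026],"spin":-0.115},
  {"offset":[0,0,0],"spin":0},
])

```text
time_s: 3.85
ee_pos: [583.8, 75.9, 97.6]
ee_rot: [179.9, -0.2, -155.0]
force: [0.2, 0.7, -0.1]
gripper_width: 91.2
gripper_force: 0.0
```

Run:
```python
from look import *
c,im,W=look('w2',['v_block_center','block_nest','jar_nest'])
m=(np.hypot(W[...,0]-585,W[...,1]-78)<42)&(W[...,2]>12)&(W[...,2]<40)
P=W[m]; print(len(P),cv2.minAreaRect(P[:,:2].astype(np.float32)))
plan([584.9,77.9,25.5],205.2,3)
```

```text
3.85 [583.8  75.9  97.6] [ 179.92   -0.24 -155.03]
v_block_center [(0.95, [259.5, 199.5], [584.9, 76.8]), (0.2, [110.5, 274.5], [714.9, -22.1])]
block_nest []
jar_nest [(0.6, [427.6, 230.4], [547.6, 238.3])]
2655 ((585.0895385742188, 77.91683197021484), (55.66463088989258, 36.020198822021484), 25.2747859954834)
dist 75 dyaw 0.0
{'offset': [0.0003, -0.0001, 0.0251], 'spin': -0.0003}
{'offset': [0.0003, -0.0001, 0.0251], 'spin': -0.0003}
{'offset': [0.0003, -0.0001, 0.0251], 'spin': -0.0003}
```

View pics/w2.png

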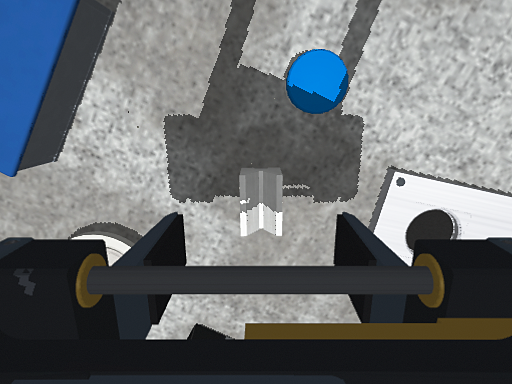

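The wrist view shows the block centred between the jaws at (260,200). I'm narrowing the jaws to stay clear of the dish wheel, then descending and gripping.

>>> arm_command([
  {"offset":[0,0,0.025],"spin":0},
  {"offset":[0.001,0,0.025],"spin":0},
  {"offset":[0,0,0.025],"spin":0},
  {"offset":[0,0,0],"spin":0},
  {"offset":[0,0,0],"spin":0},
], jaw=0.06)

```text
time_s: 4.68
ee_pos: [585.2, 77.7, 26.0]
ee_rot: [-180.0, 0.1, -154.8]
force: [0.5, -0.5, -0.2]
gripper_width: 59.8
gripper_force: 0.0
```

>>> arm_command([
  {"offset":[0,0,0],"spin":0},
  {"offset":[0,0,0],"spin":0},
  {"offset":[0,0,0],"spin":0},
  {"offset":[0,0,0],"spin":0},
  {"offset":[0,0,0],"spin":0},
], jaw=0.02, newtons=30)

```text
time_s: 5.3
ee_pos: [584.1, 77.0, 24.6]
ee_rot: [180.0, 0.0, -154.8]
force: [-0.6, -0.7, -0.2]
gripper_width: 20.3
gripper_force: 0.0
```

Run:
```python
from h import *
s=env.state();print(s['ee_pos'],s['gripper_width'],s['ee_rot'])
plan([584.9,77.9,130],205.2,2)
```

```text
[584.08210992  77.00221946  24.55607384] 20.307348870074236 [ 1.79994613e+02  2.62496704e-03 -1.54842050e+02]
dist 105 dyaw 0.0
{'offset': [-0.0006, 0.0002, -0.0527], 'spin': -0.0004}
{'offset': [-0.0006, 0.0002, -0.0527], 'spin': -0.0004}
```

Nothing between the fingers. I'm looking before moving further.

Run:
```python
from look import *
c,im,W=look('w3',['v_block_center'])
m=(np.hypot(W[...,0]-585,W[...,1]-78)<60)&(W[...,2]>8)&(W[...,2]<40)
P=W[m]; print(len(P),cv2.minAreaRect(P[:,:2].astype(np.float32)),P.mean(0))
sd,_=env.grab_frame('side'); c=cv2.resize(sd[160:280,190:340],None,fx=4,fy=4)
cv2.imwrite('pics/w3c.png',np.hstack([cv2.resize(im,(600,450))[:450,:],np.zeros((450,0,3),np.uint8)]));cv2.imwrite('pics/s3.png',c)
a=cv2.resize(im,(400,300));b=cv2.resize(c,(400,320)); cv2.imwrite('pics/c3.png',np.hstack([a,b[:300]]))
```

```text
5.3 [584.1  77.   24.6] [ 179.99    0.   -154.84]
v_block_center [(0.57, [257.1, 231.4], [585.9, 76.4])]
3261 ((584.3892822265625, 77.42025756835938), (54.46805953979492, 35.81614685058594), 24.927141189575195) [576.80588905  73.98028515  23.36599975]
```

View pics/c3.png

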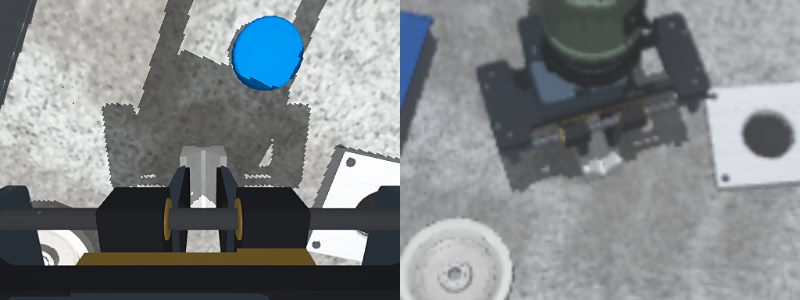

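The block is still in place between the fingers, so the reported opening is doubtful. I'll close further and read it again.

>>> arm_command([
  {"offset":[0,0,0],"spin":0},
  {"offset":[0,0,0],"spin":0},
  {"offset":[0,0,0],"spin":0},
], jaw=0.0, newtons=40)

```text
time_s: 5.82
ee_pos: [584.1, 77.1, 24.5]
ee_rot: [180.0, 0.0, -154.8]
force: [0.5, -0.5, 0.2]
gripper_width: 0.4
gripper_force: 0.0
```

Run:
```python
from look import *
c,im,W=look('w4',['v_block_center'])
a=cv2.imread('pics/w3.png'); d=cv2.absdiff(a,im).max(2)>40
print(d.sum(), cv2.boundingRect(d.astype(np.uint8)))
m=(np.hypot(W[...,0]-585,W[...,1]-78)<60)&(W[...,2]>8)&(W[...,2]<40)
P=W[m]; print(len(P),cv2.minAreaRect(P[:,:2].astype(np.float32)),P.mean(0))
cv2.imwrite('pics/c4.png',cv2.resize(im[150:350,100:420],None,fx=2.4,fy=2.4))
```

```text
5.825 [584.1  77.1  24.5] [ 180.      0.   -154.83]
v_block_center [(0.66, [260.2, 231.3], [584.9, 78.3])]
10770 (4, 0, 493, 340)
2062 ((580.794921875, 76.06401062011719), (46.621768951416016, 36.0598030090332), 25.45224952697754) [567.17548814  69.65291421  25.52644228]
```

View pics/c4.png

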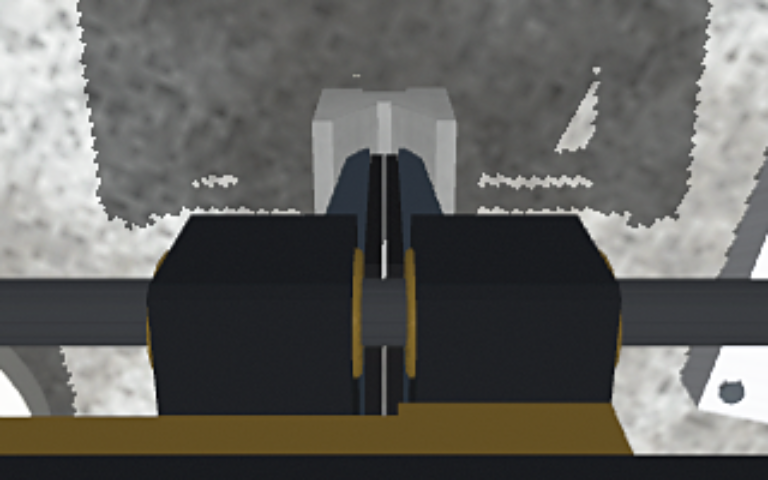

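Run:
```python
from h import *
W=np.load('pics/w4_W.npy');d=np.load('pics/w4.npy')
# crop px -> image px: /2.4 + (100,150)
for nm,(u,v) in {'blocktop L':(322,140),'blocktop R':(448,140),'groove':(385,125),'finger L tip':(352,165),'finger R tip':(420,165),'finger L low':(345,205),'pad L':(372,180),'pad R':(392,180),'housing':(260,250),'bench':(100,250),'bench2':(680,300)}.items():
    x,y=int(u/2.4+100),int(v/2.4+150); print(nm,(x,y),W[y,x].round(1),d[y,x].round(1))
for k in ['w1','w2','w3','w4']:
    W=np.load(f'pics/{k}_W.npy'); b=W[:200][...,2]; b=b[abs(b)<25]; h,e=np.histogram(b,np.arange(-25,25,1)); print(k,e[h.argmax()],np.median(b))
print(env.state()['qpos'])
```

```text
blocktop L (234, 208) [571.7  54.6  32. ] 184.0
blocktop R (286, 208) [558.2  82.8  32.6] 183.4
groove (260, 202) [566.6  69.5  14.8] 201.0
finger L tip (246, 218) [568.9  62.   47.2] 169.5
finger R tip (275, 218) [562.4  76.8  46.1] 170.7
finger L low (243, 235) [568.8  61.5  71. ] 146.6
pad L (255, 225) [567.9  67.2  54.3] 163.1
pad R (263, 225) [566.2  71.1  54.1] 163.3
housing (208, 254) [553.4  47.2 128.8] 85.5
bench (141, 254) [ 6.458e+02  8.500e+00 -5.000e-01] 228.4
bench2 (383, 275) [537.6  93.8 130.6] 85.3
w1 0 0.3747151794223669
w2 0 0.15429296541356052
w3 0 0.1486111621200763
w4 0 0.12248995555555098
[ 6.39378422e+00  2.89141405e+01  1.01154368e+02  4.34564159e-03
  4.99279585e+01 -1.08774092e+02]
```

Run:
```python
from h import *
pose={'w1':([558.4,188.9,203.5],178.66),'w2':([583.8,75.9,97.6],-155.03),'w3':([584.1,77,24.6],-154.84),'w4':([584.1,77.1,24.5],-154.83)}
for k,(p,y) in pose.items():
    W=np.load(f'pics/{k}_W.npy'); T=R.from_euler('xyz',[180,0,y],degrees=True).as_matrix()
    t=(W-np.array(p))@T
    g=cv2.imread(f'pics/{k}.png').max(2)
    m=(abs(t[...,0])<26)&(abs(t[...,1])<62)&(t[...,2]>-80)&(t[...,2]<20)&(W[...,2]>33.5)&(g<75)
    q=t[m]; q=q[np.argsort(-q[:,2])]; print(k,len(q)); print(q[::max(1,len(q)//8)][:9].round(0).tolist())
    print(q[:3].round(1).tolist())
m=env.camera_model('wrist'); print(m['cy'],m['cx'])
```

```text
w1 6664
[[-5.0, 45.0, -10.0], [-5.0, 45.0, -25.0], [17.0, -46.0, -36.0], [8.0, -46.0, -47.0], [20.0, 51.0, -56.0], [20.0, 56.0, -63.0], [-9.0, 45.0, -67.0], [-7.0, 48.0, -72.0]]
[[-5.0, 45.2, -10.3], [12.8, 45.2, -10.3], [17.9, 48.4, -10.4]]
w2 6660
[[3.0, 46.0, -10.0], [9.0, 46.0, -25.0], [-0.0, -46.0, -36.0], [15.0, -45.0, -47.0], [18.0, 46.0, -56.0], [19.0, -51.0, -63.0], [-13.0, 49.0, -67.0], [20.0, 53.0, -72.0], [-8.0, -49.0, -80.0]]
[[2.9, 46.4, -10.0], [-6.4, 46.4, -10.2], [17.9, 46.5, -10.3]]
w3 3160
[[18.0, 14.0, -10.0], [18.0, 13.0, -26.0], [18.0, -10.0, -37.0], [18.0, -11.0, -46.0], [19.0, -11.0, -54.0], [19.0, -17.0, -62.0], [18.0, 13.0, -66.0], [-4.0, -12.0, -67.0]]
[[18.0, 13.7, -10.3], [18.1, -10.7, -10.6], [19.7, -14.2, -11.4]]
w4 1857
[[18.0, -1.0, -11.0], [20.0, -7.0, -25.0], [20.0, 9.0, -34.0], [20.0, 8.0, -42.0], [20.0, -6.0, -48.0], [18.0, 1.0, -59.0], [19.0, 1.0, -66.0], [19.0, 1.0, -67.0], [-5.0, -3.0, -75.0]]
[[18.2, -0.6, -10.8], [18.3, 1.2, -11.0], [18.3, -1.8, -11.1]]
192.59581918414608 259.57016024173294
```

The depth images show the fingertips about 10 mm behind the reported TCP, not 14 mm ahead of it. So the fingers closed above the block, and it hasn't moved. The true tip is at TCP z + 10. I'll reopen, go 22 mm lower and grip again.

>>> arm_command([
  {"offset":[0,0,0],"spin":0},
  {"offset":[0,0,0],"spin":0},
  {"offset":[0,0,0],"spin":0},
  {"offset":[0,0,0],"spin":0},
  {"offset":[-0.001,0,0],"spin":0},
], jaw=0.06, newtons=30)

```text
time_s: 6.55
ee_pos: [585.0, 77.5, 24.6]
ee_rot: [180.0, 0.0, -154.8]
force: [-0.0, -0.3, 0.0]
gripper_width: 47.4
gripper_force: 0.0
```

>>> arm_command([
  {"offset":[0,0,0.008],"spin":0},
  {"offset":[0,0,0.008],"spin":0},
  {"offset":[0,0,0.006],"spin":0},
  {"offset":[0,0,0],"spin":0},
])

```text
time_s: 7.05
ee_pos: [584.4, 77.4, 1.7]
ee_rot: [180.0, -0.1, -154.8]
force: [-1.0, 0.2, -0.2]
gripper_width: 60.1
gripper_force: 0.0
```

>>> arm_command([
  {"offset":[0,0,0],"spin":0},
  {"offset":[0,0,0],"spin":0},
  {"offset":[0,0,0],"spin":0},
  {"offset":[0,0,0],"spin":0},
  {"offset":[0,0,0],"spin":0},
], jaw=0.02)

```text
time_s: 7.68
ee_pos: [585.2, 77.5, 2.8]
ee_rot: [-180.0, 0.0, -154.8]
force: [-0.0, 0.1, 0.8]
gripper_width: 35.8
gripper_force: 30.0
```

Gripped at 35.8 mm. Lifting and moving to a spot where the board can be seen.

Run:
```python
from h import *
p=env.state()['ee_pos']
plan([585,77.5,92],205.2,2)
import h
class S: pass
o=env.state(); o['ee_pos']=np.array([585,77.5,92]); 
h.env=type('E',(),{'state':staticmethod(lambda:o)})
plan([555,230,160],192.5,3)
```

```text
dist 89 dyaw 0.0
{'offset': [0.0001, 0.0, -0.0446], 'spin': -0.0003}
{'offset': [0.0001, 0.0, -0.0446], 'spin': -0.0003}
dist 170 dyaw -12.7
{'offset': [-0.0126, 0.0503, -0.0227], 'spin': 0.0737}
{'offset': [-0.0088, 0.051, -0.0227], 'spin': 0.0737}
{'offset': [-0.005, 0.0516, -0.0227], 'spin': 0.0737}
```

>>> arm_command([
  {"offset":[0,0,-0.045],"spin":0},
  {"offset":[0,0,-0.045],"spin":0},
  {"offset":[-0.0125,0.05,-0.023],"spin":0.074},
  {"offset":[-0.009,0.051,-0.023],"spin":0.074},
  {"offset":[-0.005,0.0515,-0.023],"spin":0.074},
])

```text
time_s: 8.3
ee_pos: [554.0, 230.5, 161.1]
ee_rot: [-180.0, -0.1, -167.7]
force: [1.6, 1.0, -4.7]
gripper_width: 36.0
gripper_force: 30.0
```

>>> arm_command([
  {"offset":[0,0,0],"spin":0},
  {"offset":[0,0,0],"spin":0},
])

```text
time_s: 8.55
ee_pos: [554.2, 229.0, 160.2]
ee_rot: [-179.9, -0.2, -167.5]
force: [-0.2, -1.0, -4.9]
gripper_width: 35.8
gripper_force: 30.0
```

```bash
cat > board.py <<'E'
from look import *
from scipy.optimize import least_squares
def board(tag):
    c,im,W=look(tag,['block_nest','jar_nest'])
    m=(abs(W[...,2]-14)<4)&(np.hypot(W[...,0]-536,W[...,1]-292)<125)&(im.max(2)>120)
    m=cv2.morphologyEx(m.astype(np.uint8),cv2.MORPH_OPEN,np.ones((3,3)))
    cs=max(cv2.findContours(m,0,2)[0],key=cv2.contourArea)
    P=np.array([at_z(c,p[0],14)[:2] for p in cs],np.float32)
    r=cv2.minAreaRect(P); print('board',r)
    a=np.radians(r[2]); ctr=np.array(r[0]); yv=np.array([-np.sin(a),np.cos(a)])
    print('nests from board',ctr+55*yv,ctr-55*yv)
    return c,im,W
if __name__=='__main__':
    c,im,W=board('w5'); s=env.state(); print(s['gripper_width'],s['force'])
    cv2.imwrite('pics/c5.png',im)
E
python3 board.py
```

```text
8.55 [554.2 229.  160.2] [-1.7993e+02 -1.7000e-01 -1.6749e+02]
block_nest [(0.71, [366.1, 176.3], [525.1, 345.0])]
jar_nest [(0.74, [266.0, 175.3], [548.4, 234.7]), (0.64, [29.9, 268.8], [726.4, -23.0])]
board ((535.498779296875, 292.2384948730469), (99.10586547851562, 220.0504913330078), 12.4820556640625)
nests from board [523.61141813 345.93850087] [547.38614046 238.53848887]
35.71591372871333 [ 0.08212262 -1.383062   -5.0861548 ]
```

View pics/w5.png

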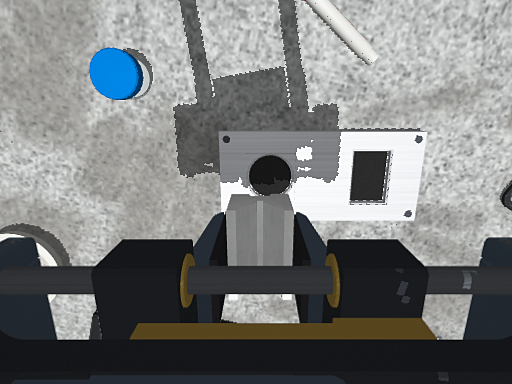

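Run:
```python
from h import *
W=np.load('pics/w5_W.npy'); T=R.from_euler('xyz',[-179.93,-.17,-167.49],degrees=True).as_matrix()
t=(W-np.array([554.2,229,160.2]))@T; im=cv2.imread('pics/w5.png')
m=np.zeros(t.shape[:2],bool); m[196:262,220:300]=True
m&=(abs(t[...,1])<25)&(t[...,2]>-32)&(t[...,2]<15)&(im.max(2)>75)
q=t[m]; print(len(q),q.min(0).round(1),q.max(0).round(1)); 
for z in (-28,-24): 
    k=abs(q[:,2]-z)<3; print(z,k.sum(),np.percentile(q[k][:,1],[1,99]) if k.any() else '')
k=(q[:,2]<-24);print(np.percentile(q[k],[1,50,99],axis=0).round(1))
plan([523.9,346.1,60],192.5,3)
```

```text
4357 [-12.4 -23.6 -31.6] [28.  23.2 -2.8]
-28 1804 [-18.00435872  17.70996401]
-24 1097 [-16.27358739  16.1906836 ]
[[ -4.1 -18.  -30.9]
 [ 13.4   8.  -28.9]
 [ 27.6  17.7 -24.2]]
dist 158 dyaw 0.1
{'offset': [0.0016, 0.0406, 0.0334], 'spin': -0.0008}
{'offset': [0.0016, 0.0406, 0.0334], 'spin': -0.0008}
{'offset': [0.0016, 0.0406, 0.0334], 'spin': -0.0008}
```

>>> arm_command([
  {"offset":[0.0016,0.0405,0.033],"spin":0},
  {"offset":[0.0016,0.0405,0.033],"spin":0},
  {"offset":[0.0016,0.0405,0.033],"spin":0},
  {"offset":[0,0,0.03],"spin":0},
  {"offset":[0,0,0],"spin":0},
])

```text
time_s: 9.32
ee_pos: [522.4, 345.2, 29.4]
ee_rot: [-179.8, -0.4, -167.6]
force: [-1.5, -1.1, -4.6]
gripper_width: 36.0
gripper_force: 30.0
```

>>> arm_command([
  {"offset":[0,0,0],"spin":0},
  {"offset":[0,0,0],"spin":0},
])

```text
time_s: 9.57
ee_pos: [525.8, 347.2, 34.3]
ee_rot: [179.9, 0.2, -167.6]
force: [-0.3, 0.6, -4.0]
gripper_width: 35.8
gripper_force: 30.0
```

Run:
```python
from look import *
S=[]
for i in range(4): s=env.state(); S.append(np.r_[s['ee_pos'],s['ee_rot'][2]]); env.grab_frame('wrist')
print(np.array(S).round(2))
plan([523.9,346.1,8.2],192.5,1)
```

```text
[[ 525.8   347.16   34.31 -167.63]
 [ 525.56  347.19   34.23 -167.62]
 [ 525.33  347.2    34.   -167.6 ]
 [ 525.1   347.22   33.77 -167.59]]
dist 25 dyaw 0.1
{'offset': [0.0012, -0.0009, 0.0253], 'spin': -0.0014}
```

>>> arm_command([
  {"offset":[0.001,-0.001,0.004],"spin":0},
  {"offset":[0,0,0.005],"spin":0},
  {"offset":[0,0,0.004],"spin":0},
  {"offset":[0,0,0.003],"spin":0},
  {"offset":[0,0,0.003],"spin":0},
])

```text
time_s: 10.4
ee_pos: [523.6, 346.1, 13.3]
ee_rot: [180.0, -0.0, -167.6]
force: [0.2, -0.3, -4.2]
gripper_width: 35.7
gripper_force: 30.0
```

>>> arm_command([
  {"offset":[0,0,0.001],"spin":0},
  {"offset":[0,0,0.001],"spin":0},
  {"offset":[0,0,0],"spin":0},
  {"offset":[0,0,0],"spin":0},
])

```text
time_s: 10.9
ee_pos: [523.7, 346.1, 11.7]
ee_rot: [180.0, 0.0, -167.6]
force: [-0.6, 0.1, -5.1]
gripper_width: 35.8
gripper_force: 30.0
```

>>> arm_command([
  {"offset":[0,0,0.001],"spin":0},
  {"offset":[0,0,0.001],"spin":0},
  {"offset":[0,0,0.001],"spin":0},
  {"offset":[0,0,0],"spin":0},
  {"offset":[0,0,0],"spin":0},
])

```text
time_s: 11.52
ee_pos: [523.6, 346.1, 8.8]
ee_rot: [180.0, 0.0, -167.6]
force: [-1.2, -1.1, -1.4]
gripper_width: 35.8
gripper_force: 30.0
```

>>> arm_command([
  {"offset":[0,0,0.0005],"spin":0},
  {"offset":[0,0,0.0005],"spin":0},
  {"offset":[0,0,0],"spin":0},
])

```text
time_s: 11.9
ee_pos: [523.6, 346.1, 8.8]
ee_rot: [180.0, 0.0, -167.6]
force: [-2.9, -1.7, 6.4]
gripper_width: 35.8
gripper_force: 30.0
```

Seated on the floor. Releasing, rising and heading for the jar.

>>> arm_command([
  {"offset":[0,0,0],"spin":0},
  {"offset":[0,0,0],"spin":0},
  {"offset":[0,0,0],"spin":0},
  {"offset":[0,0,0],"spin":0},
], jaw=0.06)

```text
time_s: 12.4
ee_pos: [523.7, 346.1, 7.4]
ee_rot: [180.0, 0.0, -167.6]
force: [0.2, -0.4, 0.4]
gripper_width: 60.2
gripper_force: 0.0
```

>>> arm_command([
  {"offset":[0,0,-0.02],"spin":0},
  {"offset":[0,0,-0.05],"spin":0},
  {"offset":[0,0,-0.05],"spin":0},
  {"offset":[0,0,0],"spin":0},
], jaw=0.09)

```text
time_s: 12.9
ee_pos: [526.2, 347.7, 132.3]
ee_rot: [179.8, 0.5, -167.6]
force: [0.4, 0.5, -0.5]
gripper_width: 89.8
gripper_force: 0.0
```

Run:
```python
from h import *
plan([485,95,130],192.5,5)
```

```text
dist 256 dyaw 0.1
{'offset': [0.0189, -0.0476, 0.0005], 'spin': -0.0002}
{'offset': [0.0189, -0.0476, 0.0005], 'spin': -0.0002}
{'offset': [0.019, -0.0476, 0.0005], 'spin': -0.0002}
{'offset': [0.019, -0.0476, 0.0005], 'spin': -0.0002}
{'offset': [0.019, -0.0476, 0.0005], 'spin': -0.0002}
```

>>> arm_command([
  {"offset":[0.021,-0.051,0],"spin":0},
  {"offset":[0.021,-0.051,0],"spin":0},
  {"offset":[0.021,-0.051,0],"spin":0},
  {"offset":[0.021,-0.051,0],"spin":0},
  {"offset":[0.021,-0.051,0],"spin":0},
])

```text
time_s: 13.52
ee_pos: [474.8, 72.7, 126.4]
ee_rot: [180.0, -0.1, -167.5]
force: [0.8, -0.2, -0.1]
gripper_width: 90.3
gripper_force: 0.0
```

>>> arm_command([
  {"offset":[0,0,0],"spin":0},
  {"offset":[0,0,0],"spin":0},
  {"offset":[0,0,0],"spin":0},
])

```text
time_s: 13.9
ee_pos: [476.2, 75.6, 127.2]
ee_rot: [180.0, -0.0, -167.5]
force: [-0.5, 0.3, 0.9]
gripper_width: 90.2
gripper_force: 0.0
```

Run:
```python
from look import *
c,im,W=look('w6',['parts_jar_center'])
hsv=cv2.cvtColor(im,cv2.COLOR_BGR2HSV)
m=(np.hypot(W[...,0]-478,W[...,1]-74)<45)&(abs(W[...,2]-42)<5)&(hsv[...,1]>120)
P=W[m]; print(len(P),np.median(P[:,2]),cv2.minEnclosingCircle(P[:,:2].astype(np.float32)),cv2.minAreaRect(P[:,:2].astype(np.float32)))
m=(W[...,1]>200)&(W[...,2]>20)&(W[...,2]<45)&(np.hypot(W[...,0]-524,W[...,1]-346)<45)
if m.sum()>50: print('placed block',np.percentile(W[m][:,2],[50,90,99]),cv2.minAreaRect(W[m][:,:2].astype(np.float32)))
plan([478,74,5],192.5,1)
```

```text
13.9 [476.2  75.6 127.2] [ 1.7998e+02 -1.0000e-02 -1.6747e+02]
parts_jar_center [(0.77, [256.7, 191.8], [478.4, 73.0]), (0.58, [243.3, 64.5], [367.8, 36.7])]
1838 42.902393193428054 ((477.5025634765625, 73.95397186279297), 22.860130310058594) ((477.33416748046875, 74.15347290039062), (44.694644927978516, 44.05720520019531), 12.66259765625)
dist 122 dyaw -0.1
{'offset': [-0.0014, -0.0019, 0.1223], 'spin': 0.0009}
```

>>> arm_command([
  {"offset":[-0.001,-0.002,0.04],"spin":0},
  {"offset":[0,0,0.04],"spin":0},
  {"offset":[0,0,0.03],"spin":0},
  {"offset":[0,0,0.011],"spin":0},
  {"offset":[0,0,0],"spin":0},
])

```text
time_s: 14.62
ee_pos: [477.5, 73.1, 6.4]
ee_rot: [180.0, -0.0, -167.5]
force: [-0.4, 0.1, 0.1]
gripper_width: 90.1
gripper_force: 0.0
```

>>> arm_command([
  {"offset":[0,0,0],"spin":0},
  {"offset":[0,0,0],"spin":0},
  {"offset":[0,0,0],"spin":0},
  {"offset":[0,0,0],"spin":0},
  {"offset":[0,0,0],"spin":0},
], jaw=0.03, newtons=15)

```text
time_s: 15.25
ee_pos: [477.5, 72.7, 6.7]
ee_rot: [180.0, 0.0, -167.6]
force: [-0.6, 0.1, 1.2]
gripper_width: 45.2
gripper_force: 15.0
```

>>> arm_command([
  {"offset":[0,0,0],"spin":0},
  {"offset":[0,0,0],"spin":0},
])

```text
time_s: 15.5
ee_pos: [477.5, 72.7, 6.7]
ee_rot: [180.0, 0.0, -167.6]
force: [-0.2, -0.4, 2.5]
gripper_width: 45.0
gripper_force: 15.0
```

>>> arm_command([
  {"offset":[0,0,-0.05],"spin":0},
  {"offset":[-0.035,0.049,0],"spin":0},
  {"offset":[-0.035,0.049,0],"spin":0},
  {"offset":[-0.034,0.0485,0],"spin":0},
  {"offset":[0,0,0.01],"spin":0},
])

```text
time_s: 16.12
ee_pos: [549.6, 242.1, 46.6]
ee_rot: [179.9, 0.2, -167.3]
force: [-1.0, -0.2, -1.2]
gripper_width: 45.0
gripper_force: 15.0
```

>>> arm_command([
  {"offset":[0,0,0],"spin":0},
  {"offset":[0,0,0],"spin":0},
  {"offset":[0,0,0],"spin":0},
  {"offset":[0,0,0],"spin":0},
  {"offset":[0,0,0],"spin":0},
])

```text
time_s: 16.75
ee_pos: [547.5, 237.9, 46.8]
ee_rot: [180.0, 0.0, -167.6]
force: [0.4, -0.5, -0.3]
gripper_width: 45.1
gripper_force: 15.0
```

Run:
```python
from look import *
W0=[547.6,238.5]
s=env.state();print(s['ee_pos'],s['gripper_width'])
c,im,W=look('w7',[])
T=R.from_euler('xyz',s['ee_rot'],degrees=True).as_matrix(); t=(W-s['ee_pos'])@T
hsv=cv2.cvtColor(im,cv2.COLOR_BGR2HSV)
m=(hsv[...,1]>120)&(abs(hsv[...,0].astype(int)-107)<12)&(abs(t[...,0])<40)&(abs(t[...,1])<40); q=t[m]; 
print(len(q),np.percentile(q,[1,99],axis=0).round(1),cv2.minEnclosingCircle(q[:,:2].astype(np.float32)))
plan(W0+[12.7],192.45,1)
m=(W[...,2]>16)&(W[...,2]<45)&(np.hypot(W[...,0]-524,W[...,1]-346)<40)&(im.max(2)>60)
if m.sum()>50: print('placed block',np.percentile(W[m][:,2],[50,90,99]),cv2.minAreaRect(W[m][:,:2].astype(np.float32)))
```

```text
[547.51840146 237.87450427  46.8409612 ] 45.07116947573124
16.75 [547.5 237.9  46.8] [ 1.7999e+02  2.0000e-02 -1.6759e+02]
3693 [[ -20.5  -25.9 -111.4]
 [  32.    25.7  -24.6]] ((13.878741264343262, 3.3772006034851074), 39.12872314453125)
dist 34 dyaw 0.0
{'offset': [-0.0002, 0.0005, 0.0341], 'spin': -0.0005}
placed block [32.22055745 38.53229573 39.46670924] ((515.7503662109375, 343.031982421875), (70.21464538574219, 56.467281341552734), 85.11138153076172)
```

>>> arm_command([
  {"offset":[0,0.0005,0.01],"spin":0},
  {"offset":[0,0,0.007],"spin":0},
  {"offset":[0,0,0.005],"spin":0},
  {"offset":[0,0,0.003],"spin":0},
  {"offset":[0,0,0],"spin":0},
])

```text
time_s: 17.42
ee_pos: [547.2, 238.6, 21.3]
ee_rot: [-180.0, -0.0, -167.6]
force: [0.3, 0.4, -1.0]
gripper_width: 44.8
gripper_force: 15.0
```

>>> arm_command([
  {"offset":[0,0,0.002],"spin":0},
  {"offset":[0,0,0.0015],"spin":0},
  {"offset":[0,0,0.0015],"spin":0},
  {"offset":[0,0,0.001],"spin":0},
  {"offset":[0,0,0],"spin":0},
])

```text
time_s: 18.05
ee_pos: [547.3, 238.6, 15.5]
ee_rot: [180.0, -0.0, -167.6]
force: [-0.2, -0.3, -0.1]
gripper_width: 44.9
gripper_force: 15.0
```

>>> arm_command([
  {"offset":[0,0,0.001],"spin":0},
  {"offset":[0,0,0.001],"spin":0},
  {"offset":[0,0,0],"spin":0},
  {"offset":[0,0,0],"spin":0},
])

```text
time_s: 18.55
ee_pos: [547.3, 238.7, 13.6]
ee_rot: [180.0, 0.0, -167.6]
force: [0.4, 0.4, -0.6]
gripper_width: 45.0
gripper_force: 15.0
```

>>> arm_command([
  {"offset":[0,0,0.0005],"spin":0},
  {"offset":[0,0,0.0005],"spin":0},
  {"offset":[0,0,0.0005],"spin":0},
  {"offset":[0,0,0],"spin":0},
  {"offset":[0,0,0],"spin":0},
])

```text
time_s: 19.18
ee_pos: [547.4, 238.7, 12.7]
ee_rot: [180.0, 0.0, -167.6]
force: [-1.6, -0.5, 5.2]
gripper_width: 45.1
gripper_force: 15.0
```

>>> arm_command([
  {"offset":[0,0,0],"spin":0},
  {"offset":[0,0,0],"spin":0},
  {"offset":[0,0,0],"spin":0},
  {"offset":[0,0,0],"spin":0},
], jaw=0.07)

```text
time_s: 19.68
ee_pos: [547.3, 238.7, 11.9]
ee_rot: [180.0, -0.0, -167.6]
force: [0.1, 0.4, 0.2]
gripper_width: 69.9
gripper_force: 0.0
```

>>> arm_command([
  {"offset":[0,0,-0.025],"spin":0},
  {"offset":[0,0,-0.05],"spin":0},
  {"offset":[0,0,-0.06],"spin":0},
  {"offset":[0,0,-0.04],"spin":0},
  {"offset":[0,0,0],"spin":0},
])

```text
time_s: 20.3
ee_pos: [549.3, 239.5, 191.0]
ee_rot: [179.9, 0.5, -167.6]
force: [0.1, -0.6, -0.3]
gripper_width: 70.1
gripper_force: 0.0
```

Run:
```python
from look import *
env.grab_frame('wrist')
c,im,W=look('w8',['block_nest','jar_nest','v_block_center','parts_jar_center'])
for n,(x,y) in {'b':(524,346),'j':(547.5,238.5)}.items():
    m=(np.hypot(W[...,0]-x,W[...,1]-y)<38)&(W[...,2]>20)&(W[...,2]<60); P=W[m]
    if len(P): print(n,len(P),np.percentile(P[:,2],[50,90,98]).round(1),cv2.minAreaRect(P[:,:2].astype(np.float32)))
plan([520,-110,185],175,8)
```

```text
20.35 [547.9 238.9 188.4] [ 179.96    0.18 -167.56]
block_nest []
jar_nest []
v_block_center [(0.59, [350.4, 176.6], [526.9, 344.7])]
parts_jar_center [(0.67, [259.8, 175.8], [548.0, 239.0])]
b 1766 [32.8 38.7 39.4] ((523.8404541015625, 345.67437744140625), (55.37385559082031, 36.87483596801758), 12.463227272033691)
j 1411 [48.8 49.8 50.4] ((547.2166137695312, 238.26620483398438), (44.04328155517578, 44.877288818359375), 10.541909217834473)
dist 349 dyaw -17.4
{'offset': [0.0126, -0.0418, 0.0], 'spin': 0.0381}
{'offset': [0.011, -0.0423, 0.0], 'spin': 0.0381}
{'offset': [0.0094, -0.0426, 0.0], 'spin': 0.0381}
{'offset': [0.0078, -0.043, 0.0], 'spin': 0.0381}
{'offset': [0.0061, -0.0432, 0.0], 'spin': 0.0381}
{'offset': [0.0045, -0.0434, 0.0], 'spin': 0.0381}
{'offset': [0.0028, -0.0436, 0.0], 'spin': 0.0381}
{'offset': [0.0012, -0.0437, 0.0], 'spin': 0.0381}
```

View pics/w8.png

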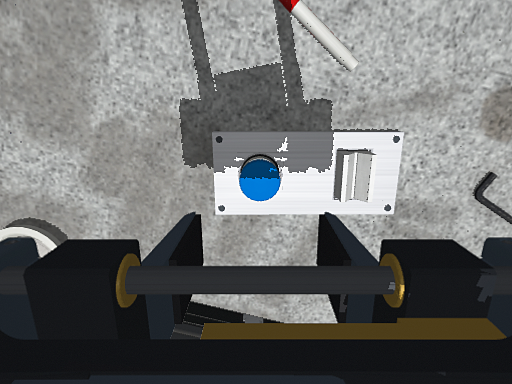

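Both parts sit fully down in their nests: jar at (260,180), V block at (352,176), tops 6 mm higher than on the bench. Next the cover.

>>> arm_command([
  {"offset":[0.0125,-0.042,0],"spin":0.038},
  {"offset":[0.011,-0.0425,0],"spin":0.038},
  {"offset":[0.0095,-0.0425,0],"spin":0.038},
  {"offset":[0.008,-0.043,0],"spin":0.038},
  {"offset":[0.006,-0.043,0],"spin":0.038},
])

```text
time_s: 21.22
ee_pos: [530.1, 19.5, 186.0]
ee_rot: [180.0, -0.1, -178.5]
force: [0.2, 0.2, 0.2]
gripper_width: 70.3
gripper_force: 0.0
```

>>> arm_command([
  {"offset":[0.0045,-0.0435,0],"spin":0.038},
  {"offset":[0.003,-0.0435,0],"spin":0.038},
  {"offset":[0.001,-0.0435,0],"spin":0.038},
  {"offset":[0,0,0],"spin":0},
  {"offset":[0,0,0],"spin":0},
])

```text
time_s: 21.85
ee_pos: [520.5, -109.2, 186.2]
ee_rot: [180.0, -0.1, 175.0]
force: [-0.0, 0.8, -0.5]
gripper_width: 70.0
gripper_force: 0.0
```

```bash
cat > knob.py <<'E'
from look import *
def knob(tag):
    c,im,W=look(tag,['cover_knob','cover_hinge'])
    hsv=cv2.cvtColor(im,cv2.COLOR_BGR2HSV)
    m=(abs(hsv[...,0].astype(int)-25)<10)&(hsv[...,1]>150)&(hsv[...,2]>90)&(W[...,2]>60)&(W[...,2]<130)&(np.hypot(W[...,0]-504,W[...,1]+170)<40)
    P=W[m]; print('knob',len(P),np.percentile(P,[1,50,99],axis=0).round(1).tolist(),cv2.minAreaRect(P[:,:2].astype(np.float32)))
    b=(hsv[...,0]>100)&(hsv[...,0]<130)&(hsv[...,1]>120)&(abs(W[...,2]-57)<5)&(np.hypot(W[...,0]-565,W[...,1]+180)<130)
    P=W[b]; print('cover',len(P),np.median(P[:,2]) if len(P) else '',cv2.minAreaRect(P[:,:2].astype(np.float32)) if len(P) else '')
    return c,im,W
if __name__=='__main__':
    import sys; knob(sys.argv[1])
E
python3 knob.py w9
```

```text
21.85 [ 520.5 -109.2  186.2] [ 1.7995e+02 -9.0000e-02  1.7501e+02]
cover_knob [(0.78, [196.2, 176.9], [500.3, -168.3])]
cover_hinge [(0.65, [204.4, 277.2], [629.0, -184.7])]
knob 682 [[489.0, -182.5, 83.5], [497.9, -168.9, 95.6], [509.9, -157.1, 98.6]] ((499.4818115234375, -170.11297607421875), (25.708486557006836, 20.520095825195312), 85.4391098022461)
cover 13058 57.01059776835015 ((546.7213745117188, -174.1814727783203), (155.1943359375, 127.46800231933594), 85.28121185302734)
```

Run:
```python
from h import *
plan([499.8,-170,130],175.4,2)
```

```text
dist 86 dyaw 0.3
{'offset': [0.0079, -0.0315, 0.0284], 'spin': -0.0025}
{'offset': [0.0079, -0.0315, 0.0284], 'spin': -0.0025}
```

>>> arm_command([
  {"offset":[0.008,-0.0315,0.0285],"spin":-0.0025},
  {"offset":[0.008,-0.0315,0.0285],"spin":-0.0025},
  {"offset":[0,0,0],"spin":0},
  {"offset":[0,0,0],"spin":0},
  {"offset":[0,0,0],"spin":0},
])

```text
time_s: 22.62
ee_pos: [500.7, -170.2, 131.1]
ee_rot: [-180.0, 0.1, 175.4]
force: [-1.1, -0.0, 0.5]
gripper_width: 70.0
gripper_force: 0.0
```

```bash
python3 knob.py w10
python3 - <<'E'
from h import *
plan([499.8,-170,60],175.4,2)
E
```

```text
22.625 [ 500.7 -170.2  131.1] [-1.7999e+02  1.3000e-01  1.7539e+02]
cover_knob [(0.82, [261.2, 206.3], [496.5, -169.5])]
cover_hinge [(0.95, [260.7, 320.9], [632.1, -180.6])]
knob 901 [[489.0, -182.7, 87.5], [496.8, -170.1, 96.0], [509.1, -157.6, 98.6]] ((499.25640869140625, -170.28152465820312), (25.242088317871094, 20.29129981994629), 85.23838806152344)
cover 15228 57.06551533131619 ((556.1487426757812, -174.8134765625), (155.4075469970703, 147.06712341308594), 85.5418930053711)
dist 71 dyaw 0.0
{'offset': [0.0002, 0.0002, 0.0354], 'spin': -0.0002}
{'offset': [0.0002, 0.0002, 0.0354], 'spin': -0.0002}
```

>>> arm_command([
  {"offset":[0,0,0.025],"spin":0},
  {"offset":[0,0,0.025],"spin":0},
  {"offset":[0,0,0.015],"spin":0},
  {"offset":[0,0,0.0055],"spin":0},
  {"offset":[0,0,0],"spin":0},
])

```text
time_s: 23.4
ee_pos: [499.9, -171.1, 59.7]
ee_rot: [-180.0, 0.0, 175.3]
force: [-0.2, -0.1, 0.9]
gripper_width: 69.9
gripper_force: 0.0
```

>>> arm_command([
  {"offset":[0,0,0],"spin":0},
  {"offset":[0,0,0],"spin":0},
  {"offset":[0,0,0],"spin":0},
  {"offset":[0,0,0],"spin":0},
  {"offset":[0,0,0],"spin":0},
], jaw=0.01, newtons=25)

```text
time_s: 24.02
ee_pos: [499.6, -169.6, 59.5]
ee_rot: [179.8, -0.0, 175.2]
force: [0.3, 5.9, 0.5]
gripper_width: 25.8
gripper_force: 25.0
```

Run:
```python
from h import *
s=env.state(); print(s['ee_pos'],s['ee_rot'][2],s['gripper_width'],s['gripper_force'],s['force'])
a0=np.arctan2(37,128); r=np.hypot(37,128)
A=np.radians(np.arange(0,46,3)); x=-r*np.cos(a0+A); z=r*np.sin(a0+A)
for a,dx,dz in zip(A[1:],np.diff(x),np.diff(z)): print(round(np.degrees(a)),'tool offset x %.4f z %.4f'%(-dx/1000,-dz/1000))
print('total',x[-1]-x[0],z[-1]-z[0])
```

```text
[ 499.60852695 -169.56767926   59.45199967] 175.224003519627 25.75961860129139 25.000597536563873 [0.30965397 5.88132354 0.52959013]
3 tool offset x -0.0021 z -0.0066
6 tool offset x -0.0025 z -0.0065
9 tool offset x -0.0028 z -0.0064
12 tool offset x -0.0031 z -0.0062
15 tool offset x -0.0034 z -0.0061
18 tool offset x -0.0038 z -0.0059
21 tool offset x -0.0041 z -0.0057
24 tool offset x -0.0044 z -0.0054
27 tool offset x -0.0046 z -0.0052
30 tool offset x -0.0049 z -0.0050
33 tool offset x -0.0052 z -0.0047
36 tool offset x -0.0054 z -0.0044
39 tool offset x -0.0056 z -0.0041
42 tool offset x -0.0058 z -0.0038
45 tool offset x -0.0060 z -0.0035
total 63.65328291202418 79.67261889578035
```

>>> arm_command([
  {"offset":[-0.0021,0.0005,-0.0066],"spin":0},
  {"offset":[-0.0025,0.0005,-0.0065],"spin":0},
  {"offset":[-0.0028,0,-0.0064],"spin":0},
  {"offset":[-0.0031,0,-0.0062],"spin":0},
  {"offset":[-0.0034,0,-0.0061],"spin":0},
])

```text
time_s: 24.65
ee_pos: [513.3, -170.7, 91.5]
ee_rot: [179.9, -0.1, 175.3]
force: [0.9, 4.8, -4.2]
gripper_width: 25.7
gripper_force: 25.0
```

>>> arm_command([
  {"offset":[0,0,0],"spin":0},
])

```text
time_s: 24.78
ee_pos: [513.5, -170.7, 91.8]
ee_rot: [180.0, -0.0, 175.3]
force: [0.6, 4.8, -2.9]
gripper_width: 25.7
gripper_force: 25.0
```

>>> arm_command([
  {"offset":[-0.0038,0,-0.0059],"spin":0},
  {"offset":[-0.0041,0,-0.0057],"spin":0},
  {"offset":[-0.0044,0,-0.0054],"spin":0},
  {"offset":[-0.0046,0,-0.0052],"spin":0},
  {"offset":[-0.0049,0,-0.005],"spin":0},
])

```text
time_s: 25.4
ee_pos: [534.6, -172.4, 118.7]
ee_rot: [179.9, -0.1, 175.3]
force: [-0.6, 4.5, -4.5]
gripper_width: 25.9
gripper_force: 25.0
```

>>> arm_command([
  {"offset":[-0.0052,0,-0.0047],"spin":0},
  {"offset":[-0.0054,0,-0.0044],"spin":0},
  {"offset":[-0.0056,0,-0.0041],"spin":0},
  {"offset":[-0.0058,0,-0.0038],"spin":0},
  {"offset":[-0.006,0,-0.0035],"spin":0},
])

```text
time_s: 26.02
ee_pos: [561.9, -174.7, 139.3]
ee_rot: [179.9, -0.2, 175.3]
force: [-1.8, 4.6, -1.9]
gripper_width: 25.9
gripper_force: 25.0
```

>>> arm_command([
  {"offset":[0,0,0],"spin":0},
  {"offset":[0,0,0],"spin":0},
  {"offset":[0,0,0],"spin":0},
  {"offset":[0,0,0],"spin":0},
])

```text
time_s: 26.52
ee_pos: [562.5, -174.8, 139.6]
ee_rot: [180.0, -0.1, 175.3]
force: [-2.2, 5.2, -0.5]
gripper_width: 26.3
gripper_force: 25.0
```

Run:
```python
from look import *
s=env.state(); print(s['ee_pos'],s['gripper_width'],s['gripper_force'],s['force'])
p0=np.array([499.6,-169.9,59.5]); d=s['ee_pos']-p0; x=np.array([.9968,-.0802,0])
a=np.arctan2(37+d[2],128-d@x); print('angle from tcp',np.degrees(a-np.arctan2(37,128)),'r',np.hypot(37+d[2],128-d@x))
for n in ['top','side']:
    im,dd=env.grab_frame(n); c=cam(n); cv2.imwrite(f'pics/{n}_end.png',im)
    hsv=cv2.cvtColor(im,cv2.COLOR_BGR2HSV); P=[]
    for v,u in zip(*np.where((hsv[...,0]>105)&(hsv[...,0]<128)&(hsv[...,1]>130)&(dd>0))):
        w=at_d(c,[u,v],dd[v,u])
        l=(w[:2]-[627.5,-180.3])@x[:2]
        if -150<l<5 and abs((w[:2]-[627.5,-180.3])@[.0802,.9968])<80 and w[2]>55: P.append([-l,w[2]-50])
    P=np.array(P)
    if len(P)>30: f=np.polyfit(P[:,0],P[:,1],1); rr=abs(P[:,1]-np.polyval(f,P[:,0])); k=rr<5; f=np.polyfit(P[k,0],P[k,1],1); print(n,len(P),k.sum(),'cover angle',np.degrees(np.arctan(f[0])),f)
a=cv2.imread('pics/side_end.png')[110:250,90:420]; cv2.imwrite('pics/end.png',cv2.resize(a,None,fx=2.4,fy=2.4))
```

```text
[ 562.53767135 -174.77965182  139.62594597] 26.342829984008954 24.99994397163391 [-2.24553486  5.1679749  -0.4936972 ]
angle from tcp 44.896710328763334 r 133.89142261992882
top 573 486 cover angle 42.783561901280386 [ 0.92547738 14.14108437]
side 2306 2291 cover angle 43.724661800407866 [ 0.9564446  11.42520148]
```

View pics/end.png

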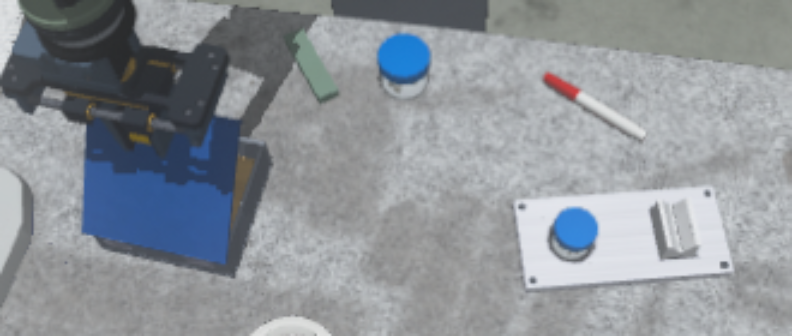

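The picture shows the cover raised with the gripper on its knob, and both parts in their nests at (575,235) and (675,225). I'll check the depth estimate's bias against the closed cover in the first image.

Run:
```python
from look import *
x=np.array([.9968,-.0802])
def fit(im,dd,c,lo):
    hsv=cv2.cvtColor(im,cv2.COLOR_BGR2HSV); P=[]
    for v,u in zip(*np.where((hsv[...,0]>105)&(hsv[...,0]<128)&(hsv[...,1]>130)&(dd>0))):
        w=at_d(c,[u,v],dd[v,u]); r=w[:2]-[627.5,-180.3]
        if -150<r@x<5 and abs(r@[.0802,.9968])<80 and lo<w[2]: P.append(np.r_[r@x,r@[.0802,.9968],w[2]])
    P=np.array(P); 
    for _ in range(4):
        A=np.c_[P[:,:2],np.ones(len(P))]; f=np.linalg.lstsq(A,P[:,2],rcond=None)[0]; k=abs(P[:,2]-A@f)<3; P=P[k]
    return len(P),np.degrees(np.arctan(-f[0])),np.degrees(np.arctan(f[1])),f[2]
for n in ['side','top']:
    c=cam(n)
    print(n,'closed',fit(cv2.imread(f'pics/{n}0.png'),np.load(f'pics/{n}0.npy'),c,52))
    im,dd=env.grab_frame(n); print('open',fit(im,dd,c,60))
c=cam('wrist'); im,dd=env.grab_frame('wrist'); print('wrist',fit(im,dd,c,60)); s=env.state(); print(s['ee_pos'],s['force'])
```

```text
side closed (2929, np.float64(-0.2587376846969542), np.float64(0.1290464562490545), np.float64(57.576968023266346))
open (1988, np.float64(43.49273727217102), np.float64(0.2920958831364313), np.float64(61.77392324762702))
top closed (3383, np.float64(-0.3431381989635527), np.float64(-0.034715578855228406), np.float64(56.81958484271589))
open (343, np.float64(42.7387473927568), np.float64(0.8737438165808653), np.float64(63.949906131017116))
wrist (9527, np.float64(42.78358859651286), np.float64(0.05389741203789295), np.float64(62.88901792141741))
[ 562.51260734 -174.7731092   139.64841401] [-2.31389787  4.36565977 -0.76846259]
```

Depth gives 43–43.7°, kinematics 44.9°. I'll nudge it up about 1° to split the difference.

>>> arm_command([
  {"offset":[-0.001,0,-0.0006],"spin":0},
  {"offset":[-0.001,0,-0.0006],"spin":0},
  {"offset":[0,0,0],"spin":0},
  {"offset":[0,0,0],"spin":0},
  {"offset":[0,0,0],"spin":0},
])

```text
time_s: 27.4
ee_pos: [563.9, -174.9, 140.5]
ee_rot: [179.9, -0.2, 175.3]
force: [-2.0, 4.6, -1.3]
gripper_width: 25.6
gripper_force: 25.0
```

>>> arm_command([
  {"offset":[0,0,0],"spin":0},
  {"offset":[0,0,0],"spin":0},
  {"offset":[0,0,0],"spin":0},
  {"offset":[0,0,0],"spin":0},
  {"offset":[0,0,0],"spin":0},
])

```text
time_s: 28.02
ee_pos: [563.9, -174.8, 140.5]
ee_rot: [179.9, -0.2, 175.3]
force: [-2.3, 5.0, -1.9]
gripper_width: 25.9
gripper_force: 25.0
```

Run:
```python
from h import *
s=env.state(); print(s['time_s'],s['ee_pos'],s['force'],s['gripper_width'],s['gripper_force'],abs(s['qvel']).max())
print(env.job_done())
```

```text
28.025 [ 563.93337941 -174.84530552  140.45550977] [-2.2560119   4.99342829 -1.87546552] 25.868009165864265 24.999815225601196 0.09273105040146251
the job is handed in; nothing more can be done
None
```

The job is handed in at 28 s: V block and small blue-capped jar are fully down in their nests and released, and the gripper is holding the cover still by its knob at about 45° (estimates before a final +1° nudge: 44.9° from arm position, 43–44° from depth images).

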